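# Close up the row of heat sinks and bolt it in

### The job

Push the row of four heat sinks along the track from behind, all together as one train, until the first is up against the end stop and the row is closed up. Then push the keeper bolt in as far as it goes, so that it stands across the track behind the row. Only push with the fingertips: do not lift anything, and leave the other things on the bench where they are.

Things in the scene. Friction and masses are not known exactly. Their poses are not given: they have to be found in the camera images.
- track: Straight aluminium track fixed to the bench, base plate 350 x 84 x 8 mm; two guide bars, inner faces 52 mm apart, tops 18 mm above the bench. Origin on the bench under its centre line; x along the track to the end stop, y across it (+y: the bolt's side, nearer the robot). Sinks rest at z = 0.008. Open end x = -0.165, stop face x = 0.160. Row home: sink centres x = 0.140, 0.100, 0.060, 0.020.
- stop_face (a point): Centre of the face of the end stop that the first heat sink must meet (a steel block across the track, 68 mm wide, 14 mm thick, its top 40 mm above the bench). A magnifier lamp head hangs behind this end of the track, about 0.67 to 0.85 m ahead of the robot and 0.05 to 0.23 m to its left, from 0.36 m above the bench: bring the arm in nearer the robot, not through there.
- keeper_bolt (a joint): Travel of the keeper bolt in m: 0 = drawn back out of the channel, 0.045 = fully home. Slides along the track's -y, no spring, stays where left, needs about 1.5 N. Flat steel bar 10 mm wide, centred at x = -0.010 of the track (5 mm behind the row when home), 20 to 28 mm above the bench; fully home its tip lies 14 mm past the centre line.
- bolt_tab (a point): Centre of the outer (+y of the track) face of the bolt's upright push tab, a steel plate 28 mm wide along the track, 6 mm thick, from 20 to 56 mm above the bench; this point is 45.5 mm up. Bolt drawn back: 93 mm from the track's centre line; home: 48 mm. Push it towards -y of the track.
- sink_1: Black finned heat sink in the track, the first of the row of four, nearest the end stop. 40 mm along the track (its x, as the fins run), 50 mm wide, 26 mm high. Origin at the centre of its underside; x points to the end stop. 50 to 85 g, slides freely, 1 mm side play in the guides.
- sink_2: Black finned heat sink in the track, the second of the row. 40 mm along the track (its x, as the fins run), 50 mm wide, 26 mm high. Origin at the centre of its underside; x points to the end stop. 50 to 85 g, slides freely, 1 mm side play in the guides.
- sink_3: Black finned heat sink in the track, the third of the row. 40 mm along the track (its x, as the fins run), 50 mm wide, 26 mm high. Origin at the centre of its underside; x points to the end stop. 50 to 85 g, slides freely, 1 mm side play in the guides.
- sink_4: Black finned heat sink in the track, the last of the row, at its back, towards the open end of the track; push on its rear face, whose top is 34 mm above the bench. 40 mm along the track (its x, as the fins run), 50 mm wide, 26 mm high. Origin at the centre of its underside; x points to the end stop. 50 to 85 g, slides freely, 1 mm side play in the guides.
- spare_sink: A fifth, identical black heat sink, 40 x 50 x 26 mm, outside the track on the bench's right front, loose on the bench; not part of the job, to be left where it lies. Origin at the centre of its underside.
- capacitor_can: Upright round capacitor can, 35 mm across, 62 mm high, beside the track on its +y side, 75 to 120 mm towards the end stop from the track's centre, loose on the bench; not part of the job, to be left where it lies. Origin at the centre of its underside.
- potentiometer: Small potentiometer with upright knob, 28 x 21 x 35 mm, beside the track on its far side, loose on the bench; not part of the job, to be left where it lies. Origin at the centre of its underside.
- multimeter: Hand-held multimeter lying flat, 138 x 68 x 39 mm, to the left of the track, loose on the bench; not part of the job, to be left where it lies. Origin at the centre of its underside.
- side_cutters: Side cutters, 52 x 163 x 12 mm, near the front edge, loose on the bench; not part of the job, to be left where it lies. Origin at the centre of its underside.
- probe_box: Small black box, 100 x 64 x 42 mm, behind the track, loose on the bench; not part of the job, to be left where it lies. Origin at the centre of its underside.
- masking_tape: Roll of masking tape lying flat, 100 mm across, 25 mm high, behind the track, loose on the bench; not part of the job, to be left where it lies. Origin at the centre of its underside.
There are look-alikes about, which are no part of the job. Leave any pink look-alike of the sink_1 alone.

How it is judged:
By the outcome, as a careful person would: the job done as asked, in the order asked, and still so for the second after the job is handed in, with the robot touching nothing.
It also fails if it takes over 42 s, if anything falls off the work surface, if the arm or the gripper's body presses on something with over 40 N, if the wrist force passes 120 N, or if a joint passes its speed limit or range.

### The arm

A 6-joint arm with a two-finger parallel gripper is mounted at the origin on a cart in front of the work surface, level with it; the furniture and walls round the work are solid. World frame = base frame: x ahead of the robot, y to its left, z up, the work surface at z = 0. Lengths are in m, angles in rad, forces in N, time in s.
With the tool pointing down it reaches from about 0.25 to 0.775 m from the base axis. Payload 4 kg.
Tool frame: the origin (TCP) lies at the very end of the fingers, on their centre line; the grasp point (between the pads) lies 19 mm behind it; z points along the fingers, y is the line along which they close (so a half turn about z gives the same grasp; the last joint's range is limited). The gripper opens to 94 mm and grips with 3 to 60 N. Pads are 16 mm wide; open, the fingers measure 119 mm over their backs; the gripper's body (75 mm by 177 mm) begins 78 mm behind the grasp point.
Start: joints at [-1.453, 0.087, 1.371, -0, 1.684, -0.103], TCP at [0.12, -0.537, 0.206] pointing down, gripper open.
Joint ranges: [-3.1, 3.1], [-0.76, 2.03], [0.27, 2.55], [-1.08, 4.22], [0.17, 2.65], [-2.57, 2.57]. Speed limits (rad/s): [2.79, 2.79, 3.14, 3.14, 3.14, 3.14].

### API

Orientations are given as [roll, pitch, yaw] about the fixed x, y, z axes, in that order (R = Rz(yaw) Ry(pitch) Rx(roll)).
In Python, from bench import robot, snapshot, finder gives the robot as it stands.
- The arm moves only by the tool drive_tool, never from a script. Its argument "deltas" is text: rows parted by semicolons, each of 7 numbers parted by spaces: the shift along the tool's x, y, z each as a share of 100 mm, from -1 to 1, then the turn, a rotation vector about the tool's x, y, z each as a share of 90 degrees, from -1 to 1, then the finger opening in mm, from 0 to 94. In form: tx ty tz rx ry rz gripper; .... A call has 1 to 5 rows; each row is the pose to reach, as a shift and turn from the pose commanded when the call began, along the tool's axes at that moment; what a row does not reach only later rows make up. A row lasts 1/10 s, in which the tool goes at most 50 mm and 8.59 degrees, less where a joint would pass 70% of its speed; a pose out of reach is approached as far as the arm can. A call with a number of a shift or a turn outside -1 to 1 is refused whole. A call with a gripper value outside its range is refused whole. The fingers move at their own pace and stop on an object; the grip force is fixed at half the most. Time passes only in rows, so rows that repeat a pose let the fingers close. It gives the time, the measured TCP pose, the force, the opening and the grip force at its end, in the units of the state.
- robot.get_obs(): the state, without advancing time (a new reading comes with each control period).
- snapshot(name): name is "scene" or "side" or "wrist"; returns a dict with "img" (420x560x3 uint8, red, green, blue), "fx", "fy", "cx", "cy" (pixels), "D" ([k1, k2, p1, p2, k3] as OpenCV has them; the pictures are not rectified), "T" (4x4, takes a point from camera to world coordinates); the wrist camera has in their place "hand_eye" (4x4, takes a point from camera to tool coordinates, whose origin is the TCP and whose axes are the flange's). Camera axes: x right, y up, looking along -z (the intrinsics and any distortion apply to the point x, -y, -z); pixel columns grow to the right and rows downward; lengths in m; the calibration is good to about 2 mm. A picture is of the moment at which its call begins: read the wrist's pose just before it. There is no depth.
- robot.close_job(): hands the job in; it is judged then, once.
Trained networks look in the newest picture that a camera, given by its name, has taken for a name from the list of things; names that differ only in an ending like _2 or _b are one class to them, and where a whole thing is asked for, a point or a joint stands for the part that bears it (a point fixed in the world has none). Each returns a list of dicts, best first, with "confidence" (0 to 1); they miss things now and then, are a little off and sometimes report something else, mostly with a low value. They report only what shows in the picture. A call takes as long as a camera call. They do not tell look-alikes from the thing itself.
- finder.look_for(camera, thing): "xy" ([column, row] in pixels, amid what is visible of it).
- finder.masks_of(camera, thing): "region" (420x560 bool, what is visible of it) and "xy" ([column, row] in pixels, amid what is visible of it).
- finder.landmark_of(camera, thing): "xy" ([column, row] in pixels: a listed point, or the origin of a listed thing).
The state is a dict: "time": time; "joint_positions": joint angles; "qvel": joint speeds; "joint_torque": joint torques, N m; "tool_pos": TCP position; "ee_rot": TCP orientation; "wrist_force": force on the tool from outside, world axes, zero at the start; "wrist_torque": the same for the moment, N m; "width": finger opening in m; "finger_force": force on a finger pad.
Only numpy, scipy, OpenCV 4.12 (cv2) and the standard library are available. Lean on these libraries where they do the work, as an engineer would, in place of code of your own. Each camera call takes 0.05 s, during which the arm holds its last target. There are 200 camera calls.

## Working session

There is one attempt and no reset: what is moved stays moved. The work goes in short steps, Python scripts to look and compute and a tool call to move; the robot and the scene stay as the last step left them, time stands still between calls to the robot, and variables do not carry over. Pictures are saved under pics/ and viewed, at most 10 in all, crops included, and the job is handed in when it is done.

Besides the shell and the picture viewer there is one more tool, called after "Call:" as name(argument=value, ...) on one line, values as JSON. drive_tool: Moves the arm, as the interface text tells. Shift numbers are shares of 100 mm and turn numbers shares of 90 degrees, none past 1 either way. Its arguments: {"type":"object","properties":{"deltas":{"type":"string"}},"required":["deltas"]}

```bash
ls; mkdir -p pics
cat > h.py <<'E'
import numpy as np, cv2
from bench import robot, snapshot, finder
from scipy.spatial.transform import Rotation as R
def ray(s,xy,T=None):
    K=np.array([[s['fx'],0,s['cx']],[0,s['fy'],s['cy']],[0,0,1]])
    p=cv2.undistortPoints(np.array([[xy]],float),K,np.array(s['D'],float))[0,0]
    T=np.array(s['T']) if T is None else T
    return T[:3,3], T[:3,:3]@np.array([p[0],-p[1],-1])
def at_z(s,xy,z,T=None):
    o,d=ray(s,xy,T); return o+d*(z-o[2])/d[2]
def proj(s,P,T=None):
    T=np.array(s['T']) if T is None else T
    c=(np.asarray(P,float)-T[:3,3])@T[:3,:3]; c=c*[1,-1,-1]
    K=np.array([[s['fx'],0,s['cx']],[0,s['fy'],s['cy']],[0,0,1]])
    return cv2.projectPoints(c.reshape(-1,1,3),np.zeros(3),np.zeros(3),K,np.array(s['D'],float))[0][:,0]
def save(s,n): cv2.imwrite(f'pics/{n}.png',cv2.cvtColor(s['img'],cv2.COLOR_RGB2BGR))
E
python3 - <<'E'
from h import *
np.set_printoptions(precision=3,suppress=True)
import pickle
for c in ['scene','side']:
    s=snapshot(c); save(s,c); pickle.dump(s,open(c+'.pkl','wb'))
    print(c,np.array(s['T'])[:3,3])
    for t,z in [('stop_face',.02),('bolt_tab',.0455),('sink_1',.008),('capacitor_can',0),('track',0),('spare_sink',0)]:
        for f in finder.landmark_of(c,t)[:6]:
            print(t,np.array(f['xy']).round(1),round(f['confidence'],2),at_z(s,f['xy'],z))
print(robot.get_obs())
E
```

```text
pics
scene [ 0.247 -0.693  0.725]
stop_face [207.7 207. ] 0.69 [0.443 0.075 0.02 ]
bolt_tab [236.9 258.4] 0.61 [ 0.436 -0.131  0.045]
bolt_tab [283.7 253.7] 0.49 [ 0.53  -0.163  0.045]
sink_1 [273.5 244. ] 0.93 [ 0.538 -0.097  0.008]
sink_1 [319.4 314.8] 0.85 [ 0.535 -0.307  0.008]
sink_1 [243.8 230.6] 0.83 [ 0.494 -0.027  0.008]
sink_1 [288.6 253.7] 0.62 [ 0.555 -0.138  0.008]
sink_1 [259.2 236.9] 0.6 [ 0.518 -0.062  0.008]
capacitor_can [218.2 243.4] 0.73 [ 0.428 -0.032  0.   ]
capacitor_can [286.1 224.8] 0.71 [ 0.596 -0.047  0.   ]
track [262.2 239.2] 0.84 [ 0.524 -0.065  0.   ]
side [0.451 1.006 1.012]
stop_face [317.8 264.6] 0.64 [0.451 0.074 0.02 ]
bolt_tab [322.3 208.3] 0.45 [ 0.452 -0.117  0.045]
sink_1 [302.9 240.1] 0.88 [ 0.497 -0.023  0.008]
sink_1 [291.  218.5] 0.71 [ 0.538 -0.105  0.008]
sink_1 [294.5 178.5] 0.61 [ 0.546 -0.29   0.008]
sink_1 [297.4 231.9] 0.46 [ 0.515 -0.053  0.008]
capacitor_can [325.1 243. ] 0.69 [ 0.437 -0.027  0.   ]
capacitor_can [349.9 177.4] 0.59 [ 0.375 -0.329  0.   ]
track [298.4 230.6] 0.82 [ 0.513 -0.067  0.   ]
track [209.5 198.1] 0.6 [ 0.787 -0.172  0.   ]
spare_sink [350.7 177.6] 0.69 [ 0.373 -0.328  0.   ]
{'time': 0.7, 'joint_positions': array([-1.453,  0.087,  1.371,  0.   ,  1.684, -0.103]), 'qvel': array([ 0.002, -0.001, -0.   ,  0.001, -0.001,  0.001]), 'joint_torque': array([  0.001, -33.991, -30.252,   0.072,   0.024,   0.   ]), 'tool_pos': array([ 0.12 , -0.537,  0.206]), 'ee_rot': array([ 3.141, -0.   ,  0.221]), 'wrist_force': array([0.141, 0.424, 0.181]), 'wrist_torque': array([-0.036, -0.029,  0.061]), 'finger_force': 0.0, 'width': 0.09411729220482255}
```

Run:
```python
import cv2
a=cv2.imread('pics/scene.png')[170:350,150:390]; cv2.imwrite('pics/scene_c.png',cv2.resize(a,None,fx=3.3,fy=3.3,interpolation=cv2.INTER_CUBIC))
b=cv2.imread('pics/side.png')[150:300,220:420]; cv2.imwrite('pics/side_c.png',cv2.resize(b,None,fx=4,fy=4,interpolation=cv2.INTER_CUBIC))
```

```text
(no output)
```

View pics/scene_c.png

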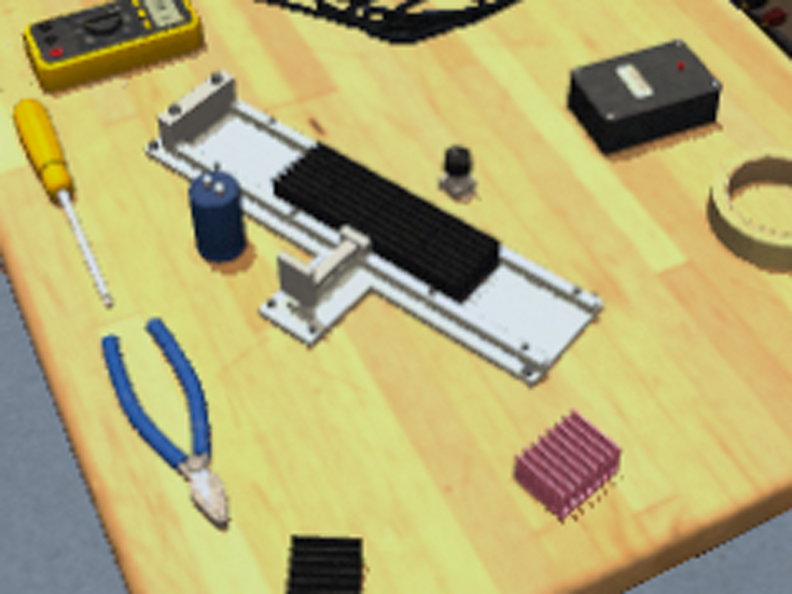

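View pics/side_c.png

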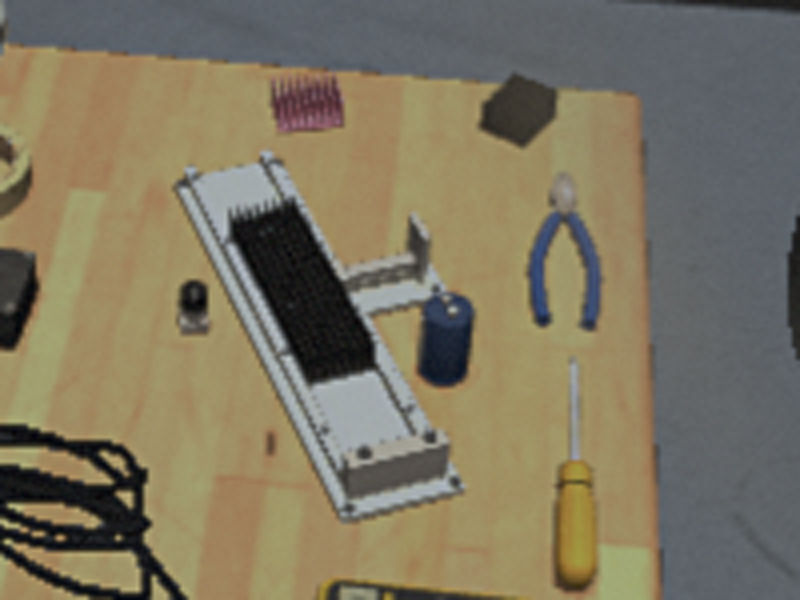

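View pics/scene.png

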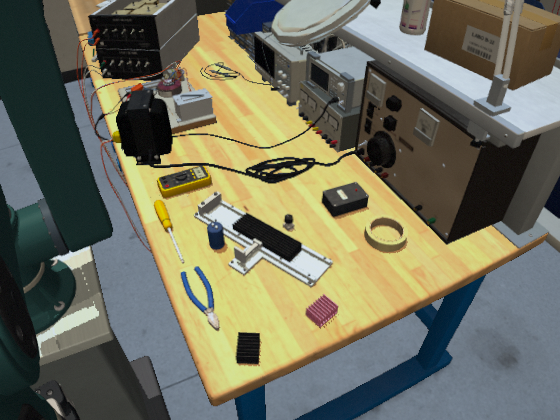

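Scene shows the track running from its stop (about px 207,200) to the open end (about 320,278). The four black sinks are in a row (about 236–300, 215–258), and the bolt tab is at about (238,258). The side view agrees. Possible sinks are the four in the track, the pink one at (322,310), which is the look-alike to leave alone, and the black one at (248,348), which is the spare outside the track. Only the four black ones between the guides fit the description, and the crops confirm this. Next I'll fit the track pose.

```bash
cat > fit.py <<'E'
from h import *
import pickle
from scipy.optimize import least_squares
np.set_printoptions(precision=4,suppress=True)
S={c:pickle.load(open(c+'.pkl','rb')) for c in('scene','side')}
A={'scene':(150,170,3.3),'side':(220,150,4)}
pts=[('scene',(533,384),(-.175,.042,.004)),('scene',(148,152),(.175,.042,.006)),
('scene',(163,127),(.160,.034,.040)),('scene',(235,84),(.160,-.034,.040)),
('side',(343,520),(.175,-.042,.004)),('side',(465,490),(.175,.042,.004)),
('side',(343,467),(.174,-.034,.040)),('side',(447,441),(.174,.034,.040)),
('scene',(319,281),(-.024,.093,.056)),('scene',(279,252),(.004,.093,.056))]
def to_w(q,P):
    c,s=np.cos(q[2]),np.sin(q[2]); P=np.atleast_2d(P).astype(float)
    return np.c_[q[0]+c*P[:,0]-s*P[:,1], q[1]+s*P[:,0]+c*P[:,1], P[:,2]]
lm=[('scene',(207.7,207),(.16,0,.024)),('side',(317.8,264.6),(.16,0,.024)),('scene',(262.2,239.2),(0,0,0)),('side',(298.4,230.6),(0,0,0)),('scene',(236.9,258.4),(-.01,.093,.0455)),('side',(322.3,208.3),(-.01,.093,.0455))]
obs=[(c,np.array([A[c][0]+u[0]/A[c][2],A[c][1]+u[1]/A[c][2]]),P) for c,u,P in pts]+[(c,np.array(u),P) for c,u,P in lm]
f=lambda q:np.concatenate([proj(S[c],to_w(q,P))[0]-u for c,u,P in obs])
if __name__=='__main__':
    r=least_squares(f,[.518,-.066,2.04],loss='soft_l1'); q=r.x; print(q,np.degrees(q[2])); print(f(q).reshape(-1,2).round(1).tolist())
    np.save('q.npy',q)
    c,s=np.cos(q[2]),np.sin(q[2])
    for cam in S:
        for t in finder.masks_of(cam,'sink_1')[:0]: pass
    # sink row rear top edge (scene crop 465,300 / 499,245 bottoms-top)
    def tr(cam,u,z):
        P=at_z(S[cam],(A[cam][0]+u[0]/A[cam][2],A[cam][1]+u[1]/A[cam][2]),z); d=P[:2]-q[:2]; return np.array([c*d[0]+s*d[1],-s*d[0]+c*d[1]])
    print('rear top far',tr('scene',(499,243),.034),'rear bottom near',tr('scene',(463,301),.008),'front far top',tr('scene',(318,144),.034))
    print('side front top',tr('side',(310,365),.034),tr('side',(373,350),.034),'rear',tr('side',(232,225),.034),tr('side',(295,205),.034))
    print('behind target', to_w(q,(-.14,0,.15)),'can', to_w(q,(.1,.08,0)))
    for cam in S:
        im=cv2.cvtColor(S[cam]['img'],cv2.COLOR_RGB2BGR); ox,oy,k=A[cam]
        im=cv2.resize(im[oy:oy+180,ox:ox+240],None,fx=k,fy=k,interpolation=cv2.INTER_CUBIC)[:600,:800]
        def L(Ps,col): cv2.polylines(im,[((proj(S[cam],to_w(q,Ps))-[ox,oy])*k).round().astype(int)],True,col,1)
        L([(x,y,.008) for x,y in((-.175,-.042),(.175,-.042),(.175,.042),(-.175,.042))],(0,0,255))
        L([(x,y,.04) for x,y in((.16,-.034),(.174,-.034),(.174,.034),(.16,.034))],(0,200,0))
        L([(-.024,.093,.056),(.004,.093,.056),(.004,.093,.02),(-.024,.093,.02)],(255,0,0))
        L([(-.165,-.026,.018),(.16,-.026,.018),(.16,.026,.018),(-.165,.026,.018)],(255,0,255))
        cv2.imwrite(f'pics/ov_{cam}.png',im)
E
python3 fit.py
```

```text
[ 0.5226 -0.0668  2.0431] 117.05916315625252
[[4.2, 0.4], [-0.0, 1.0], [0.5, -1.0], [-2.2, -2.8], [-0.7, -2.1], [-0.9, -2.9], [2.7, 0.3], [1.7, 0.1], [-3.7, -2.5], [-1.7, 0.3], [2.6, -2.2], [0.6, -0.4], [-0.3, 0.8], [-3.5, -0.3], [1.3, -5.4], [2.9, 0.1]]
rear top far [-0.0963 -0.0179] rear bottom near [-0.0939  0.0191] front far top [ 0.0616 -0.0205]
side front top [ 0.0746 -0.0233] [0.0754 0.0213] rear [-0.0749 -0.0229] [-0.0804  0.0271]
behind target [[ 0.5863 -0.1915  0.15  ]] can [[ 0.4059 -0.0142  0.    ]]
```

View pics/ov_scene.png

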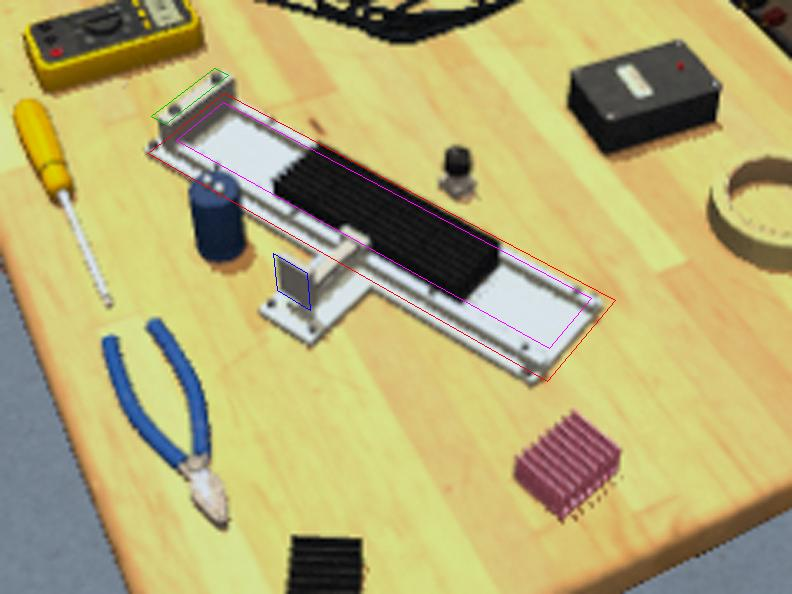

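View pics/ov_side.png

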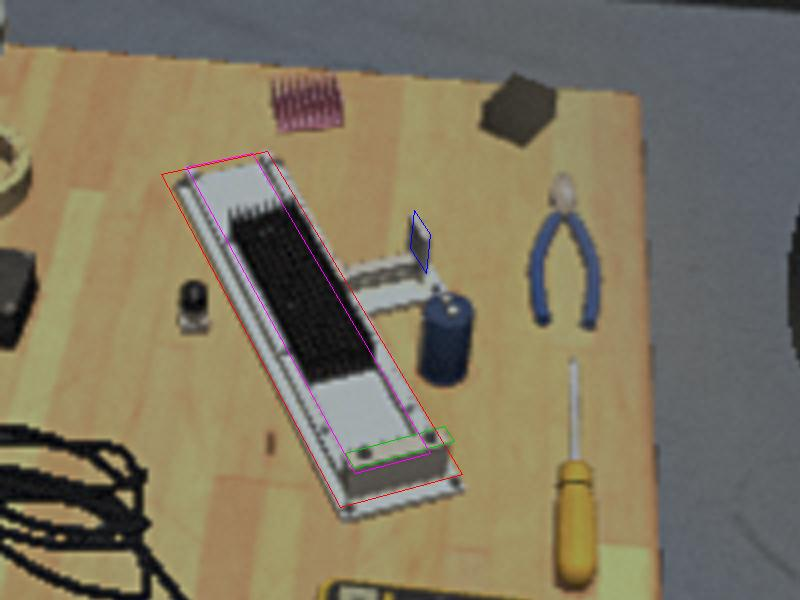

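```bash
sed -i "s/(-.175,.042,.004)),('scene',(148,152),(.175,/(-.165,.042,.004)),('scene',(148,152),(.185,/; s/('side',(343,520),(.175/('side',(343,520),(.185/; s/('side',(465,490),(.175/('side',(465,490),(.185/; s/(-.175,-.042),(.175,-.042),(.175,.042),(-.175,.042)/(-.165,-.042),(.185,-.042),(.185,.042),(-.165,.042)/" fit.py
# extra corners: open-end corners
sed -i "s/^('scene',(319,281)/('scene',(605,303),(-.165,-.042,.008)),('side',(178,188),(-.165,-.042,.008)),('side',(281,157),(-.165,.042,.008)),\n&/" fit.py
python3 fit.py; python3 -c "
import cv2,numpy as np
a=cv2.imread('pics/ov_scene.png');b=cv2.imread('pics/ov_side.png')
a=a[50:400,130:630];b=b[140:540,150:480]
a=cv2.resize(a,(440,308));b=cv2.resize(b,(350,424))
o=np.zeros((430,800,3),np.uint8);o[:308,:440]=a;o[:424,445:795]=b;cv2.imwrite('pics/ov2.png',o)"
```

```text
[ 0.522  -0.0706  2.0243] 115.98534222770465
[[-0.3, 0.3], [-1.9, -0.6], [1.4, -0.8], [-0.9, -2.4], [-0.2, -0.3], [-0.1, -0.7], [1.8, -0.6], [0.9, -0.5], [-0.5, -0.8], [-1.8, -2.5], [-1.0, -0.4], [-4.0, -1.5], [-2.0, 1.2], [3.7, -1.8], [-0.1, -1.2], [0.1, 1.9], [-3.1, -1.2], [1.0, -4.5], [3.5, -0.4]]
rear top far [-0.0929 -0.0219] rear bottom near [-0.0912  0.0152] front far top [ 0.065  -0.0216]
side front top [ 0.0781 -0.0241] [0.0781 0.0205] rear [-0.0714 -0.0266] [-0.0778  0.0233]
behind target [[ 0.5833 -0.1964  0.15  ]] can [[ 0.4062 -0.0157  0.    ]]
```

View pics/ov2.png

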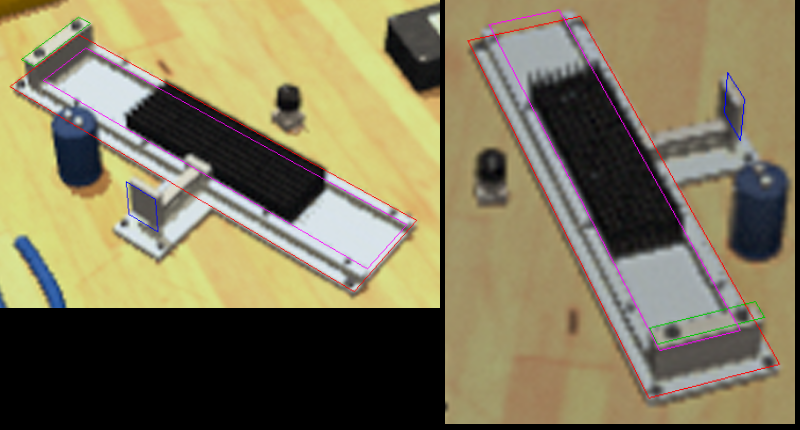

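Call:
drive_tool(deltas="0.5 0 0 0 0 -0.095 0; 1 0 0 0 0 -0.19 0; 1 -0.5 0 0 0 -0.28 0; 1 -0.9 0 0 0 -0.37 0; 1 -0.9 0 0 0 -0.45 0")

```text
time: 1.4
tool_pos: [0.1982, -0.4228, 0.2048]
ee_rot: [-3.139, -0.002, 0.935]
wrist_force: [0.2, 0.3, -0.3]
width: 0.0576
finger_force: 0.0
```

The refit overlay follows the plate, guides, stop and tab to within a few mm. It also shows that the base plate runs from x = -0.165 to 0.185. I'll move over the open end now and refine with the wrist camera.

Call:
drive_tool(deltas="0.3 0.1 0 0 0 -0.095 0; 0.6 0.2 0 0 0 -0.19 0; 0.9 0.3 0 0 0 -0.28 0; 1 0.41 0 0 0 -0.37 0; 1 0.41 0 0 0 -0.46 0")

```text
time: 1.9
tool_pos: [0.2928, -0.3707, 0.2056]
ee_rot: [3.141, 0.0, 1.659]
wrist_force: [0.4, -0.6, -0.7]
width: 0.0173
finger_force: 0.0
```

Call:
drive_tool(deltas="0.2 0.3 0 0 0 -0.09 0; 0.4 0.6 0 0 0 -0.18 0; 0.5 0.9 0 0 0 -0.238 0; 0.5 1 0 0 0 -0.238 0")

```text
time: 2.3
tool_pos: [0.3887, -0.3123, 0.2056]
ee_rot: [3.141, 0.0, 2.028]
wrist_force: [-0.4, -0.4, -0.2]
width: 0.0005
finger_force: 0.0
```

Call:
drive_tool(deltas="0.1 0.5 0 0 0 0 0; 0.1 1 0 0 0 0 0; 0.1 1 0 0 0 0 0; 0.1 1 0 0 0 0 0; 0.1 1 0 0 0 0 0")

```text
time: 2.8
tool_pos: [0.4714, -0.2618, 0.2054]
ee_rot: [-3.141, 0.0, 2.022]
wrist_force: [-0.1, 0.1, 0.5]
width: 0.0004
finger_force: 0.0
```

```bash
cat > w.py <<'E'
from h import *
import sys
np.set_printoptions(precision=4,suppress=True)
o=robot.get_obs(); s=snapshot('wrist')
T=np.eye(4); T[:3,:3]=R.from_euler('xyz',o['ee_rot']).as_matrix(); T[:3,3]=o['tool_pos']; T=T@np.array(s['hand_eye'])
q=np.load('q.npy')
def to_w(q,P):
    c,n=np.cos(q[2]),np.sin(q[2]); P=np.atleast_2d(P).astype(float)
    return np.c_[q[0]+c*P[:,0]-n*P[:,1], q[1]+n*P[:,0]+c*P[:,1], P[:,2]]
def to_t(q,P):
    d=np.asarray(P)[:2]-q[:2]; c,n=np.cos(q[2]),np.sin(q[2]); return np.array([c*d[0]+n*d[1],-n*d[0]+c*d[1]])
print('t',o['time'],'tcp',o['tool_pos'],o['ee_rot'],'track',to_t(q,o['tool_pos']),'F',o['wrist_force'])
im=cv2.cvtColor(s['img'],cv2.COLOR_RGB2BGR)
import pickle; pickle.dump((o,s,T),open('wrist_%s.pkl'%sys.argv[1],'wb')); cv2.imwrite('pics/raw_%s.png'%sys.argv[1],im)
def L(Ps,col): cv2.polylines(im,[proj(s,to_w(q,Ps),T).round().astype(int)],True,col,1)
L([(x,y,.008) for x,y in((-.165,-.042),(.185,-.042),(.185,.042),(-.165,.042))],(0,0,255))
L([(-.165,-.026,.018),(.16,-.026,.018),(.16,.026,.018),(-.165,.026,.018)],(255,0,255))
L([(-.024,.093,.056),(.004,.093,.056),(.004,.093,.02),(-.024,.093,.02)],(255,0,0))
cv2.imwrite('pics/w_%s.png'%sys.argv[1],im)
for t in ['sink_1','bolt_tab','stop_face']:
    for f in finder.landmark_of('wrist',t)[:5]:
        z={'sink_1':.008,'bolt_tab':.0455,'stop_face':.024}[t]
        print(t,f['confidence'],f['xy'],to_t(q,at_z(s,f['xy'],z,T)))
E
python3 w.py a
```

```text
t 2.8 tcp [ 0.4714 -0.2618  0.2054] [-3.1406  0.0001  2.0223] track [-0.1498  0.1292] F [-0.1188  0.059   0.4748]
sink_1 0.96 [402.9, 114.5] [-0.0707  0.0028]
sink_1 0.88 [314.7, 246.3] [-0.2116  0.0886]
sink_1 0.7 [413.0, 29.8] [ 0.0082 -0.0006]
sink_1 0.56 [407.0, 70.7] [-0.0289  0.0021]
bolt_tab 0.67 [321.7, 46.0] [-0.0137  0.0912]
```

View pics/w_a.png

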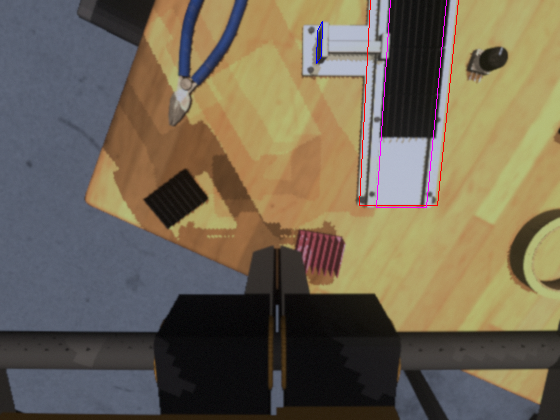

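The wrist view shows the fitted lines lying on the plate and guides (columns 360–458), the row's rear at about (408,138) and the tab at (320,42). The pink look-alike at (320,250) sits outside the track. The rear of sink_4 is at track x ≈ -0.091. I'll move above x = -0.135, y = 0.

Call:
drive_tool(deltas="0.1 0.4 0 0 0 0 0; 0.15 0.8 0 0 0 0 0; 0.15 1 0 0 0 0 0; 0.15 1 0 0 0 0 0")

```text
time: 3.4
tool_pos: [0.5567, -0.2029, 0.205]
ee_rot: [3.142, -0.0, 2.026]
wrist_force: [0.6, -0.4, 1.4]
width: 0.0003
finger_force: 0.0
```

Call:
drive_tool(deltas="0 0.29 0 0 0 0 0; 0 0.29 0.4 0 0 0 0; 0 0.29 0.8 0 0 0 0; 0 0.29 0.9 0 0 0 0; 0 0.29 0.9 0 0 0 0")

```text
time: 3.9
tool_pos: [0.5795, -0.1914, 0.1135]
ee_rot: [-3.138, -0.003, 2.023]
wrist_force: [-0.4, 0.7, 0.7]
width: 0.0005
finger_force: 0.0
```

```bash
python3 w.py b
```

```text
t 3.9 tcp [ 0.5795 -0.1914  0.1135] [-3.138  -0.0034  2.0225] track [-0.1339  0.0012] F [-0.4062  0.7476  0.7383]
sink_1 0.97 [276.7, 23.1] [0.0077 0.0027]
sink_1 0.94 [276.2, 134.2] [-0.0711  0.0031]
sink_1 0.74 [279.9, 83.0] [-0.0335  0.0003]
sink_1 0.69 [183.4, 303.1] [-0.2154  0.0845]
bolt_tab 0.87 [135.3, 43.0] [-0.0128  0.0928]
```

View pics/w_b.png

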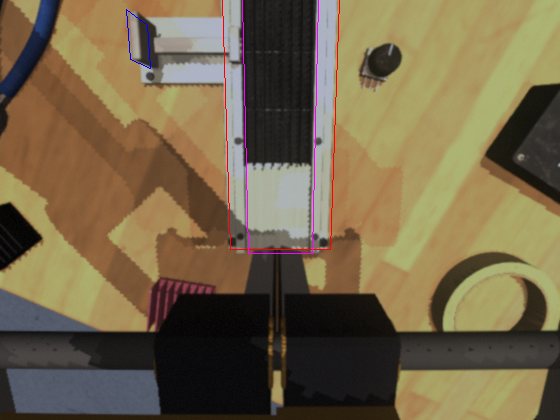

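The wrist view shows the fingers (about 277,255) centred over the channel (inner edges 246–314), with the row's rear at about (278,165) and clear plate below the fingers. Descending.

Call:
drive_tool(deltas="0 0 0.4 0 0 0 0; 0 0 0.75 0 0 0 0; 0 0 0.9 0 0 0 0; 0 0 0.94 0 0 0 0; 0 0 0.94 0 0 0 0")

```text
time: 4.6
tool_pos: [0.5825, -0.1914, 0.0227]
ee_rot: [3.141, 0.001, 2.024]
wrist_force: [0.8, -0.2, 1.2]
width: 0.0003
finger_force: 0.0
```

Call:
drive_tool(deltas="0.12 -0.01 0.04 0 0 0 0; 0.24 -0.01 0.04 0 0 0 0; 0.32 -0.01 0.04 0 0 0 0; 0.38 -0.01 0.04 0 0 0 0; 0.44 -0.01 0.04 0 0 0 0")

```text
time: 5.1
tool_pos: [0.5621, -0.1519, 0.0185]
ee_rot: [3.14, 0.003, 2.025]
wrist_force: [1.1, -3.0, 1.7]
width: 0.0004
finger_force: 1.1
```

Call:
drive_tool(deltas="0.07 0 0 0 0 0 0; 0.14 0 0 0 0 0 0; 0.21 0 0 0 0 0 0; 0.28 0 0 0 0 0 0; 0.35 0 0 0 0 0 0")

```text
time: 5.6
tool_pos: [0.5461, -0.12, 0.0175]
ee_rot: [3.141, 0.0, 2.024]
wrist_force: [0.9, -2.6, 1.9]
width: 0.0002
finger_force: 1.3
```

Call:
drive_tool(deltas="0.08 0 0 0 0 0 0; 0.16 0 0 0 0 0 0; 0.24 0 0 0 0 0 0; 0.32 0 0 0 0 0 0; 0.38 0 0 0 0 0 0")

```text
time: 6.1
tool_pos: [0.5293, -0.0855, 0.0175]
ee_rot: [3.141, 0.0, 2.024]
wrist_force: [2.0, -1.8, 2.0]
width: 0.0006
finger_force: 1.4
```

Call:
drive_tool(deltas="0.02 0 0 0 0 0 0; 0.04 0 0 0 0 0 0; 0.04 0 0 0 0 0 0")

```text
time: 6.4
tool_pos: [0.5276, -0.0822, 0.0173]
ee_rot: [-3.141, -0.001, 2.024]
wrist_force: [1.2, -0.8, 1.3]
width: 0.0004
finger_force: 0.7
```

Call:
drive_tool(deltas="0.01 0 0 0 0 0 0; 0.02 0 0 0 0 0 0; 0.03 0 0 0 0 0 0; 0.03 0 0 0 0 0 0")

```text
time: 6.8
tool_pos: [0.5263, -0.0798, 0.0172]
ee_rot: [-3.141, -0.0, 2.024]
wrist_force: [2.1, -1.1, -0.0]
width: 0.0003
finger_force: 0.9
```

Call:
drive_tool(deltas="0.01 0 0 0 0 0 0; 0.02 0 0 0 0 0 0; 0.02 0 0 0 0 0 0")

```text
time: 7.1
tool_pos: [0.5258, -0.0787, 0.0174]
ee_rot: [-3.141, 0.001, 2.024]
wrist_force: [2.4, -3.3, -0.1]
width: 0.0006
finger_force: 2.0
```

Call:
drive_tool(deltas="0.01 0 0 0 0 0 0; 0.02 0 0 0 0 0 0; 0.03 0 0 0 0 0 0; 0.03 0 0 0 0 0 0")

```text
time: 7.5
tool_pos: [0.5259, -0.0785, 0.0183]
ee_rot: [3.141, 0.007, 2.024]
wrist_force: [5.1, -9.1, -1.8]
width: 0.0002
finger_force: 4.9
```

Force rose to about 10 N with no further motion, at track x ≈ -0.009 against the expected -0.008. The row is against the stop, so I'll back off, rise and check.

Call:
drive_tool(deltas="-0.04 0 0 0 0 0 0; -0.15 0 0 0 0 0 0; -0.4 0 0 0 0 0 0; -0.6 0 -0.1 0 0 0 0; -0.6 0 -0.5 0 0 0 0")

```text
time: 8.0
tool_pos: [0.5472, -0.1298, 0.0622]
ee_rot: [-3.133, -0.009, 2.022]
wrist_force: [0.5, 0.0, 0.3]
width: 0.0006
finger_force: 0.0
```

Call:
drive_tool(deltas="0 -0.1 -0.5 0 0 0 0; 0 -0.5 -0.6 0 0 0 0; 0 -0.9 -0.6 0 0 0 0; 0 -1 -0.6 0 0 0 0; 0 -1 -0.6 0 0 0 0")

```text
time: 8.5
tool_pos: [0.4597, -0.1733, 0.1272]
ee_rot: [3.141, -0.001, 2.022]
wrist_force: [0.5, 0.8, 0.5]
width: 0.0007
finger_force: 0.0
```

```bash
python3 w.py c
```

```text
t 8.5 tcp [ 0.4597 -0.1733  0.1272] [ 3.1415 -0.0015  2.0221] track [-0.065  0.101] F [0.5427 0.8357 0.4775]
sink_1 0.84 [409.3, 50.5] [ 0.0605 -0.0004]
sink_1 0.59 [402.1, 105.7] [0.0194 0.0019]
sink_1 0.17 [314.9, 29.6] [0.0751 0.0729]
bolt_tab 0.91 [291.4, 149.5] [-0.0125  0.0915]
```

View pics/w_c.png

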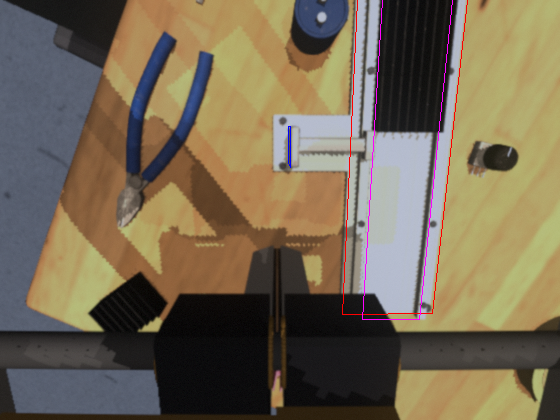

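The picture shows the row home, with its rear edge at (410,132) and sink 3 and 4 centres at x = 0.0605 and 0.0194. The bolt is still drawn back, its tab at (293,147). Next I go outside the tab and down.

Call:
drive_tool(deltas="0.2 -0.28 0 0 0 0 0; 0.53 -0.28 0 0 0 0 0; 0.53 -0.28 0.3 0 0 0 0; 0.53 -0.28 0.7 0 0 0 0; 0.53 -0.28 0.7 0 0 0 0")

```text
time: 9.2
tool_pos: [0.4087, -0.135, 0.0521]
ee_rot: [-3.134, -0.01, 2.026]
wrist_force: [-0.9, 0.8, -1.0]
width: 0.0007
finger_force: 0.0
```

```bash
python3 w.py d
```

```text
t 9.2 tcp [ 0.4087 -0.135   0.0521] [-3.1343 -0.0097  2.0257] track [-0.0083  0.1301] F [-0.8647  0.804  -1.0263]
sink_1 0.91 [490.4, 128.3] [0.0607 0.0018]
sink_1 0.83 [480.4, 192.3] [0.0212 0.0025]
sink_1 0.82 [498.0, 61.8] [0.0986 0.0025]
bolt_tab 0.74 [349.5, 262.3] [-0.0117  0.091 ]
```

Call:
drive_tool(deltas="-0.03 0 0.14 0 0 0 0; -0.03 0.1 0.14 0 0 0 0; -0.03 0.2 0.14 0 0 0 0; -0.03 0.27 0.14 0 0 0 0; -0.03 0.34 0.14 0 0 0 0")

```text
time: 9.9
tool_pos: [0.4453, -0.1257, 0.0444]
ee_rot: [3.141, 0.002, 2.025]
wrist_force: [-1.4, -0.9, 0.8]
width: 0.0003
finger_force: 0.8
```

Call:
drive_tool(deltas="0 0.07 0 0 0 0 0; 0 0.14 0 0 0 0 0; 0 0.2 0 0 0 0 0; 0 0.26 0 0 0 0 0; 0 0.3 0 0 0 0 0")

```text
time: 10.4
tool_pos: [0.4716, -0.1123, 0.0434]
ee_rot: [-3.141, 0.0, 2.024]
wrist_force: [-1.5, -0.6, 0.8]
width: 0.0003
finger_force: 0.8
```

Call:
drive_tool(deltas="0 0.01 0 0 0 0 0; 0 0.02 0 0 0 0 0; 0 0.03 0 0 0 0 0; 0 0.04 0 0 0 0 0; 0 0.04 0 0 0 0 0")

```text
time: 10.9
tool_pos: [0.4743, -0.1109, 0.0434]
ee_rot: [-3.14, -0.0, 2.024]
wrist_force: [-2.6, -2.5, 1.8]
width: 0.0002
finger_force: 1.6
```

Call:
drive_tool(deltas="0 0.01 0 0 0 0 0; 0 0.02 0 0 0 0 0; 0 0.03 0 0 0 0 0; 0 0.03 0 0 0 0 0")

```text
time: 11.3
tool_pos: [0.4744, -0.1109, 0.0434]
ee_rot: [-3.134, -0.001, 2.024]
wrist_force: [-9.1, -5.0, 6.3]
width: 0.0006
finger_force: 5.6
```

The bolt stalled at about 10 N with the tool at track y ≈ 0.061, which matches home (0.048 + 0.0125). Backing off and checking.

Call:
drive_tool(deltas="0 -0.04 0 0 0 0 0; 0 -0.15 0 0 0 0 0; 0 -0.4 0 0 0 0 0; 0 -0.6 -0.2 0 0 0 0; 0 -0.6 -0.6 0 0 0 0")

```text
time: 11.8
tool_pos: [0.4191, -0.1347, 0.1002]
ee_rot: [-3.136, -0.007, 2.022]
wrist_force: [0.9, -0.8, 0.4]
width: 0.0007
finger_force: 0.0
```

Call:
drive_tool(deltas="-0.4 0 -0.3 0 0 0 0; -0.6 0 -0.6 0 0 0 0; -0.6 0 -0.6 0 0 0 0; -0.6 0 -0.6 0 0 0 0")

```text
time: 12.2
tool_pos: [0.4499, -0.1896, 0.1636]
ee_rot: [3.14, 0.0, 2.023]
wrist_force: [-0.3, 0.7, -0.9]
width: 0.0004
finger_force: 0.0
```

```bash
python3 w.py e
```

```text
t 12.2 tcp [ 0.4499 -0.1896  0.1636] [3.1403 0.0003 2.0235] track [-0.0755  0.1169] F [-0.3154  0.6771 -0.9108]
sink_1 0.83 [409.0, 93.4] [0.0211 0.0003]
sink_1 0.73 [413.3, 47.2] [ 0.0592 -0.0001]
bolt_tab 0.91 [363.6, 134.6] [-0.0137  0.0476]
stop_face 0.53 [552.0, 327.5] [-0.2043 -0.1612]
```

View pics/raw_e.png

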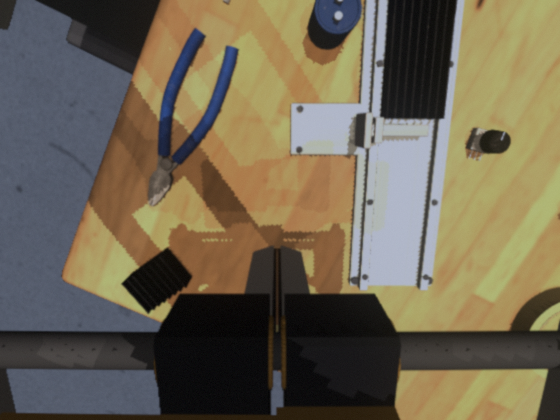

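The bolt lies across the track behind the row, at (405,130). The tab measures 47.6 mm from the centre line (home is 48), and the row is still home. Handing in.

```bash
python3 -c "
from bench import robot
print(robot.close_job())"
```

```text
the job is handed in; nothing more can be done
None
```

The four heat sinks are pushed up as one train against the end stop and the keeper bolt is fully home behind them; I handed the job in just after 12 s, but the hand-in gave no verdict.

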